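# Slide the kit-sheet stack into its holder

## Robot

A 6-joint arm with a two-finger parallel gripper is mounted at the origin on a cart in front of the work surface, level with it; the furniture and walls round the work are solid. World frame = base frame: x ahead of the robot, y to its left, z up, the work surface at z = 0. Lengths are in m, angles in rad, forces in N, time in s.
With the tool pointing down it reaches from about 0.35 to 0.775 m from the base axis. Payload 5.5 kg.
Tool frame: the origin (TCP) lies between the finger pads; the fingertips stand 19 mm ahead of it and the grasp point (between the pads) is the TCP; z points along the fingers, y is the line along which they close (so a half turn about z gives the same grasp; the last joint's range is limited). The gripper opens to 85 mm and grips with 20 to 120 N. Pads are 22 mm wide; open, the fingers measure 114 mm over their backs; the gripper's body (76 mm by 85 mm) begins 54 mm behind the grasp point. The pads swing forward as they close: fully open they stand 13 mm farther back than shut.
Start: joints at [-1.312, 0.313, 0.046, 1.304, 0, 1.431], TCP at [0.223, -0.53, 0.25] pointing down, gripper open.
Joint ranges: [-2.76, 2.76], [-0.86, 1.69], [-1.03, 1.26], [-2.2, 2.34], [-1.47, 1.5], [-3.14, 3.14]. Speed limits (rad/s): [2.57, 2.57, 3.14, 3.14, 3.14, 3.14].

## Interface

Orientations are given as a unit quaternion [w, x, y, z].
In Python, from workcell import env gives the robot as it stands.
- The arm moves only by the shell command python3 -m pendant 'ROWS' [FORCE]. ROWS is JSON, a list of rows, each an object with "travel": the shift along the tool's x, y, z scaled (see below), a list of three; "rot": the turn, a rotation vector about the tool's x, y, z scaled (see below), a list of three; "fingers": the opening, from -1 (shut) to 1 (fully open). In form: [{"travel": [dx, dy, dz], "rot": [wx, wy, wz], "fingers": fingers}, ...]. A call has 1 to 10 rows; each row is the pose to reach, as a shift and turn from the pose commanded when the call began, along the tool's axes at that moment; what a row does not reach only later rows make up. The controller multiplies each number of a shift by 0.12 m and each number of a turn by 60 degrees. A row lasts 1/10 s, in which the tool goes at most 50 mm and 8.59 degrees, less where a joint would pass 70% of its speed; a pose out of reach is approached as far as the arm can. A call with a number of a shift or a turn outside -1 to 1 is refused whole. A call with a gripper value outside its range is refused whole. The fingers move at their own pace and stop on an object; FORCE is the grip in N (left out, the last holds). Time passes only in rows, so rows that repeat a pose let the fingers close. It gives the time, the measured TCP pose, the force, the opening and the grip force at its end, in the units of the state.
- env.get_state(): the state, without advancing time (a new reading comes with each control period).
- env.read_camera(name): name is "scene" or "top" or "wrist"; returns (picture, depth): 400x640x3 uint8, blue, green, red; 400x640 float32, m along the optical axis (not along the pixel's ray), 0 where there is no reading.
- env.camera_model(name): a dict with "fovy" (degrees; the focal length in pixels is half the picture's height over the tangent of half this angle, whatever the lens; pixels are square), "cx", "cy" (the principal point, pixels), "rvec" (rotation vector, rad) and "tvec" (3), from world to camera coordinates, as OpenCV has them; the wrist camera has in their place "T_tool_cam" (4x4, takes a point from camera to tool coordinates, whose origin is the TCP and whose axes are the flange's). Camera axes: x right, y down, z forward; pixel columns grow to the right and rows downward; lengths in m; the calibration is good to about 2 mm. A picture is of the moment at which its call begins: read the wrist's pose just before it. camera_model takes no time and is no camera call.
- env.hand_in(): hands the job in; it is judged then, once.
Trained networks look in the newest picture that a camera, given by its name, has taken for a name from the list of things; names that differ only in an ending like _2 or _b are one class to them, and where a whole thing is asked for, a point or a joint stands for the part that bears it (a point fixed in the world has none). Each returns a list of dicts, best first, with "conf" (0 to 1); they miss things now and then, are a little off and sometimes report something else, mostly with a low value. They report only what shows in the picture. A call takes as long as a camera call.
- env.outline_of(camera, target): "mask" (400x640 bool, what is visible of it) and "xy" ([column, row] in pixels, amid what is visible of it).
The state is a dict: "clock": time; "joint_pos": joint angles; "qvel": joint speeds; "tau": joint torques, N m; "tcp_pos": TCP position; "orientation": TCP orientation; "wrist_force": force on the tool from outside, world axes, zero at the start; "ft_torque": the same for the moment, N m; "finger_gap": finger opening in m; "grip_force": force on a finger pad.
Only numpy, scipy, OpenCV 4.12 (cv2) and the standard library are available. Lean on these libraries where they do the work, as an engineer would, in place of code of your own. Each camera call takes 0.05 s, during which the arm holds its last target. There are 200 camera calls.

## Task

First push the blue board eraser out of the lane in front of the flat plywood holder, so that it lies wholly inside the yellow outline and lengthwise with it. Then push the stack of plywood kit sheets across the bench and, end first, into the holder's open mouth until it is fully home against the back stop. Slide both on the bench without lifting or tipping them, and leave the eraser in its outline and the other things on the bench where they are.

Things in the scene. Friction and masses are not known exactly. Their poses are not given: they have to be found in the camera images.
- stack: stack of laser-cut brown plywood sheets, a rigid flat block 86 (x) x 158 (y) x 18 (z) mm, 0.3 kg; origin at the centre of its underside, long axis = own y; either end may go in first. It lies to the right of the holder's lane, turned up to about 0.3 rad from it. Its top 3 mm is uneven: push below 15 mm
- eraser: blue whiteboard eraser with grey underside, 53 (x) x 114 (y) x 26 (z) mm, origin at the centre of its underside, long axis = own y; it lies in the lane in front of the holder's mouth
- holder: flat plywood holder on the bench (its floor), clear cover with red front strip. Origin: centre of the mouth, on the bench; own +x into it. Channel 91 wide, 22 high, 130 mm deep; outside 107 wide, 27 high, x 0 to 138 mm; lead-in cheeks flare to 105 wide at x = -14 mm. Stack home: its origin at x = 51, y = 0, long axis along x, 28 mm standing out. The lane lies before the mouth, along -x
- outline: rectangle of 10 mm yellow tape lines on the bench (no height), clear inside 105 (x) x 170 (y) mm; origin at its centre, long axis = own y. It lies to the left of the lane
- glue_bottle: bystander: white glue bottle with red cap, 39x54x160 mm, standing; origin under its centre
- tape_black: bystander: roll of black tape, 64x62x19 mm, lying flat; origin under its centre
- wheel_spare: bystander: brown spoked plywood wheel, 58x58x9 mm, lying flat; origin under its centre
- gear_motor: bystander: yellow gear motor, 44x115x20 mm, lying at the left; origin under its centre. Fixed things to keep clear of: the blue vice (x 0.28 to 0.43, y -0.22 to -0.08, up to z 0.11 m), the orange pliers lying on the front edge, and the bins above z 0.25 m at x > 0.64, y > -0.22

How it is judged:
By the outcome, as a careful person would: the job done as asked, in the order asked, and still so for the second after the job is handed in, with the robot touching nothing.
It also fails if it takes over 58 s, if anything falls off the work surface, if the arm or the gripper's body presses on something with over 40 N, if the wrist force passes 120 N, or if a joint passes its speed limit or range.

## Working session

There is one attempt and no reset: what is moved stays moved. The work goes in short steps, Python scripts to look and compute and a shell command to move; the robot and the scene stay as the last step left them, time stands still between calls to the robot, and variables do not carry over. Pictures are saved under pics/ and viewed, at most 11 in all, crops included, and the job is handed in when it is done.

```bash
ls; mkdir -p pics
cat > h.py <<'E'
import numpy as np, cv2
from workcell import env
from scipy.spatial.transform import Rotation as R
def cam(name):
    m=env.camera_model(name); f=200/np.tan(np.radians(m["fovy"]/2))
    if "rvec" in m:
        Rc=cv2.Rodrigues(np.array(m["rvec"],float))[0]; t=np.array(m["tvec"],float).ravel()
        return f,m["cx"],m["cy"],Rc.T,-Rc.T@t
    s=env.get_state(); q=s["orientation"]; Rt=R.from_quat([q[1],q[2],q[3],q[0]]).as_matrix()
    T=np.array(m["T_tool_cam"]); return f,m["cx"],m["cy"],Rt@T[:3,:3],Rt@T[:3,3]+np.array(s["tcp_pos"])
def onplane(c,px,z):
    f,cx,cy,Rw,o=c; px=np.atleast_2d(px).astype(float)
    d=np.c_[(px[:,0]-cx)/f,(px[:,1]-cy)/f,np.ones(len(px))]@Rw.T
    return o+d*((z-o[2])/d[:,2])[:,None]
def cloud(c,dep):
    f,cx,cy,Rw,o=c; v,u=np.mgrid[:400,:640]
    return np.stack([(u-cx)/f*dep,(v-cy)/f*dep,dep],-1)@Rw.T+o
def rect(c,mask,z):
    k=max(cv2.findContours(mask.astype(np.uint8),cv2.RETR_EXTERNAL,cv2.CHAIN_APPROX_NONE)[0],key=cv2.contourArea)[:,0]
    p=onplane(c,k,z)[:,:2]; r=cv2.minAreaRect((p*1000).astype(np.float32)); b=cv2.boxPoints(r)/1000
    e=[b[1]-b[0],b[2]-b[1]]; l=max(e,key=np.linalg.norm); a=np.degrees(np.arctan2(l[1],l[0]))%180
    return np.array(r[0])/1000,sorted(r[1]),a,b
E
python3 - <<'E'
from h import *
s=env.get_state(); print(s)
for n in("top","scene"):
    c=cam(n); im,d=env.read_camera(n); cv2.imwrite(f"pics/{n}0.png",im); print(n,c[4],c[0])
    P=cloud(c,d)
    for t,z in(("stack",.018),("eraser",.026),("holder",.027),("outline",0),("glue_bottle",.1),("tape_black",.019),("wheel_spare",.009),("gear_motor",.02)):
        for o in env.outline_of(n,t)[:2]:
            m=o["mask"]
            if m.sum()<20: continue
            q=P[m&(d>0)]; r=rect(c,m,z)
            print(t,round(o["conf"],2),np.round(o["xy"]),"medZ",np.round(np.median(q[:,2]),3),r[0].round(3),np.round(r[1]),r[2].round(1))
E
```

```text
pics
{'clock': 0.0, 'joint_pos': array([-1.31163142e+00,  3.13960231e-01,  4.49477149e-02,  1.30358963e+00,
       -1.65809207e-05,  1.43118192e+00]), 'qvel': array([ 0.00075325, -0.00061578, -0.00053841,  0.00024561,  0.00027496,
       -0.00101846]), 'tau': array([ 1.05574174e-03, -4.80619168e+01,  2.98537087e+01,  1.90718420e-02,
        1.15253911e-04, -3.18922355e-07]), 'tcp_pos': array([ 0.22312165, -0.52941504,  0.24941891]), 'orientation': array([-9.00800179e-04,  9.80187251e-01,  1.98071044e-01, -6.22150672e-05]), 'wrist_force': array([ 0.04621064,  0.00834797, -0.20952891]), 'ft_torque': array([0.01954137, 0.00550095, 0.01602772]), 'grip_force': 0.0, 'finger_gap': 0.08547143365536355}
top [ 0.40505136 -0.2804766   0.99660273] 480.5379760847669
stack 0.95 [400. 261.] medZ 0.018 [ 0.517 -0.439] [ 86. 157.] 175.7
eraser 0.67 [328. 264.] medZ 0.025 [ 0.514 -0.285] [ 53. 115.] 0.6
eraser 0.18 [401. 263.] medZ 0.018 [ 0.516 -0.437] [ 85. 156.] 175.4
holder 0.74 [337. 168.] medZ 0.026 [ 0.698 -0.301] [115. 157.] 174.7
outline 0.94 [291. 252.] medZ 0.0 [ 0.541 -0.165] [128. 192.] 1
[... 202 characters left out ...]
6. 56.] 137.6
gear_motor 0.88 [216. 189.] medZ 0.018 [ 0.654 -0.043] [39. 79.] 9.6
scene [0.34359314 0.23872484 0.65576546] 388.95673711946904
stack 0.7 [388. 185.] medZ 0.018 [ 0.518 -0.432] [ 99. 159.] 175.5
eraser 0.64 [360. 225.] medZ 0.025 [ 0.515 -0.275] [ 67. 116.] 1.8
holder 0.97 [291. 191.] medZ 0.027 [ 0.698 -0.29 ] [124. 160.] 175.0
outline 0.77 [319. 288.] medZ 0.001 [ 0.542 -0.166] [133. 194.] 171.3
glue_bottle 0.76 [244. 199.] medZ 0.08 [ 0.734 -0.175] [ 51. 179.] 131.2
tape_black 0.61 [229. 244.] medZ 0.018 [ 0.733 -0.102] [63. 75.] 143.5
wheel_spare 0.56 [318. 171.] medZ 0.008 [ 0.69  -0.401] [55. 64.] 119.7
gear_motor 0.91 [244. 282.] medZ 0.019 [ 0.652 -0.035] [40. 82.] 9.6
```

```bash
python3 -c "
import cv2
a=cv2.imread('pics/top0.png')[100:340,180:480];cv2.imwrite('pics/top0c.png',cv2.resize(a,None,fx=2.5,fy=2.5,interpolation=cv2.INTER_CUBIC))"
```

```text
(no output)
```

View pics/top0c.png

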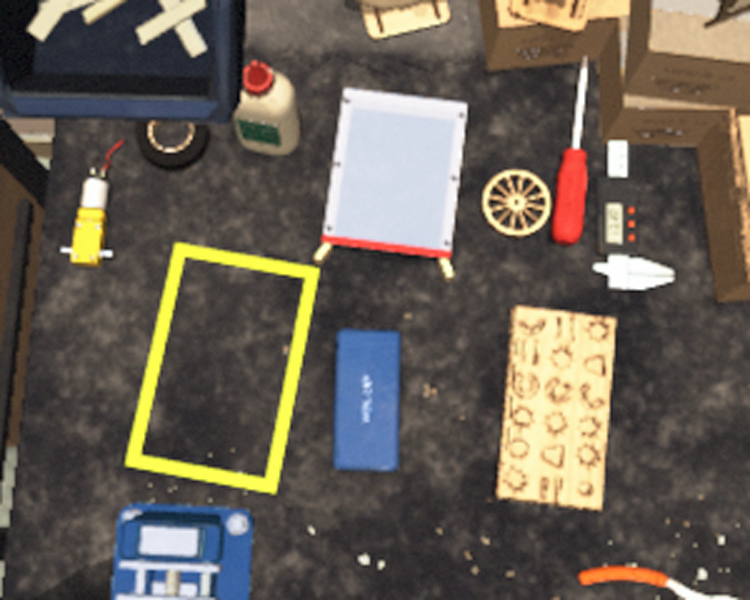

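View pics/scene0.png

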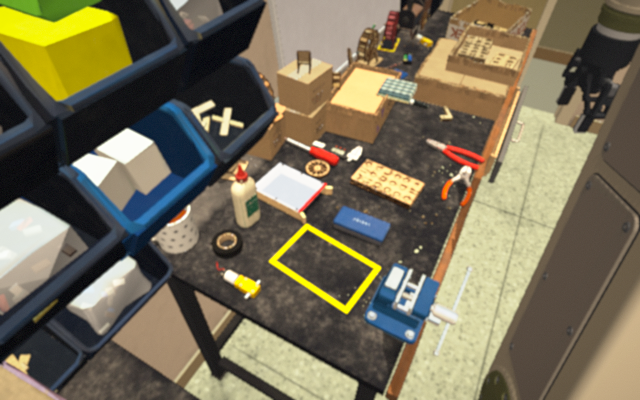

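The top crop shows the eraser (365,400) in the lane. The outline is to its left (222,368), the stack to its right (557,407), and the mouth with the red strip is near (387,248). The vice is close to the lane at lower left. Next I measure the holder, then work out the moves.

```bash
cat >> h.py <<'E'
def go(x,y,z,yaw):
    """numbers for a pendant row to TCP x,y,z and tool-x yaw (deg), tool down"""
    s=env.get_state(); q=s["orientation"]; Rt=R.from_quat([q[1],q[2],q[3],q[0]])
    d=Rt.inv().apply(np.array([x,y,z])-s["tcp_pos"])
    a=np.radians(yaw); G=R.from_matrix(np.array([[np.cos(a),np.sin(a),0],[np.sin(a),-np.cos(a),0],[0,0,-1]]))
    print("go",(d/.12).round(3),"rot",(np.degrees((Rt.inv()*G).as_rotvec())/60).round(3))
E
python3 - <<'E'
from h import *
for n in("top","scene"):
    c=cam(n); im,d=env.read_camera(n); o=env.outline_of(n,"holder")[0]; m=o["mask"].astype(np.uint8)
    r=rect(c,cv2.morphologyEx(m,cv2.MORPH_OPEN,np.ones((11,11))),.027); print(n,r[0],r[1],r[2],r[3].round(4).tolist())
    hsv=cv2.cvtColor(im,cv2.COLOR_BGR2HSV); red=((hsv[...,0]<8)|(hsv[...,0]>172))&(hsv[...,1]>150)&(hsv[...,2]>90)&cv2.dilate(m,np.ones((5,5))).astype(bool)
    r=rect(c,red,.027);print("red",red.sum(),r[0],r[1],r[2],r[3].round(4).tolist())
    ol=env.outline_of(n,"outline")[0]["mask"]; r=rect(c,ol,0); print("outl",r[0],r[1],r[2],r[3].round(4).tolist())
go(.49,-.36,.15,82)
E
```

```text
top [ 0.70711267 -0.30119876] [106.67484283447266, 138.27713012695312] 175.44725 [[0.6340000033378601, -0.3488999903202057], [0.7717999815940857, -0.35989999771118164], [0.7803000211715698, -0.2535000145435333], [0.6424000263214111, -0.24250000715255737]]
red 141 [ 0.64187976 -0.2945256 ] [5.923163414001465, 108.68763732910156] 85.189735 [[0.6344000101089478, -0.3483999967575073], [0.6402999758720398, -0.3488999903202057], [0.649399995803833, -0.24060000479221344], [0.6434999704360962, -0.24009999632835388]]
outl [ 0.54071606 -0.16568541] [124.76570129394531, 190.07870483398438] 172.31064 [[0.4381999969482422, -0.21480000019073486], [0.6266000270843506, -0.2401999980211258], [0.6431999802589417, -0.11659999936819077], [0.45489999651908875, -0.09109999984502792]]
scene [ 0.70551611 -0.28987149] [122.15099334716797, 142.6446075439453] 177.01883 [[0.6310999989509583, -0.3472000062465668], [0.7735999822616577, -0.3546000123023987], [0.7799000144004822, -0.23260000348091125], [0.637499988079071, -0.22519999742507935]]
red 104 [ 0.63993335 -0.29622028] [8.43212604522705, 108.74072265625] 86.6209 [[0.6324999928474426, -0.35019999742507935], [0.6409000158309937, -0.3506999909877777], [0.6473000049591064, -0.24220000207424164], [0.6388999819755554, -0.24169999361038208]]
outl [ 0.54105414 -0.1658822 ] [126.98163604736328, 191.69691467285156] 171.89812 [[0.43720000982284546, -0.2152000069618225], [0.6269999742507935, -0.24220000207424164], [0.6449000239372253, -0.11649999767541885], [0.45509999990463257, -0.08950000256299973]]
go [ 2.598 -0.442  0.836] rot [ 0.     0.    -0.986]
```

```bash
r='{"travel":[1,-0.15,0.3],"rot":[0,0,-1],"fingers":1}'; python3 -m pendant '[{"travel":[1,-0.15,0.3],"rot":[0,0,-1],"fingers":1},{"travel":[1,-0.15,0.3],"rot":[0,0,-1],"fingers":1},{"travel":[1,-0.15,0.3],"rot":[0,0,-1],"fingers":1},{"travel":[1,-0.15,0.3],"rot":[0,0,-1],"fingers":1},{"travel":[1,-0.15,0.3],"rot":[0,0,-1],"fingers":1},{"travel":[1,-0.15,0.3],"rot":[0,0,-1],"fingers":1},{"travel":[1,-0.15,0.3],"rot":[0,0,-1],"fingers":1},{"travel":[1,-0.15,0.3],"rot":[0,0,-1],"fingers":1}]'; python3 -c "
from h import *
go(.514,-.354,.15,90.6)"
```

```text
clock: 2.0
tcp_pos: [0.327, -0.4667, 0.2143]
orientation: [0.0, 0.75, 0.662, 0.0]
wrist_force: [1.0, -0.8, 0.4]
finger_gap: 0.0852
grip_force: 0.0
go [1.125 1.43  0.536] rot [ 0.     0.    -0.129]
```

```bash
python3 -m pendant '[{"travel":[0.8,1,0.5],"rot":[0,0,-0.13],"fingers":1},{"travel":[0.8,1,0.5],"rot":[0,0,-0.13],"fingers":1},{"travel":[0.8,1,0.5],"rot":[0,0,-0.13],"fingers":1},{"travel":[0.8,1,0.5],"rot":[0,0,-0.13],"fingers":1},{"travel":[0.8,1,0.5],"rot":[0,0,-0.13],"fingers":1}]'; python3 -c "
from h import *
go(.514,-.354,.05,90.6)"
```

```text
clock: 2.5
tcp_pos: [0.459, -0.3845, 0.153]
orientation: [-0.001, 0.703, 0.711, 0.0]
wrist_force: [-0.5, -0.2, 0.1]
finger_gap: 0.0851
grip_force: 0.0
go [0.247 0.463 0.858] rot [-0.001 -0.002  0.002]
```

```bash
python3 -m pendant '[{"travel":[0.25,0.46,0],"rot":[0,0,0],"fingers":1},{"travel":[0.25,0.46,0],"rot":[0,0,0],"fingers":1},{"travel":[0.25,0.46,0.4],"rot":[0,0,0],"fingers":1},{"travel":[0.25,0.46,0.8],"rot":[0,0,0],"fingers":1},{"travel":[0.25,0.46,1],"rot":[0,0,0],"fingers":1},{"travel":[0.25,0.46,1],"rot":[0,0,0],"fingers":1}]'
python3 - <<'E'
from h import *
im,d=env.read_camera("top");cv2.imwrite('pics/top1.png',cv2.resize(im[100:340,180:480],None,fx=2.5,fy=2.5,interpolation=cv2.INTER_CUBIC))
im,d=env.read_camera("wrist");cv2.imwrite('pics/w1.png',im)
P=cloud(cam("wrist"),d); print(P[200:400:25,320].round(3).tolist())
E
```

```text
clock: 3.1
tcp_pos: [0.5093, -0.3547, 0.0306]
orientation: [-0.004, 0.704, 0.71, -0.0]
wrist_force: [-0.4, 0.8, 0.3]
finger_gap: 0.0853
grip_force: 0.0
[[0.51, -0.329, -0.001], [0.511, -0.342, -0.001], [0.511, -0.355, -0.0], [0.511, -0.369, 0.0], [0.511, -0.384, -0.0], [0.511, -0.4, -0.001], [0.511, -0.399, 0.019], [0.511, -0.417, 0.016]]
```

View pics/w1.png

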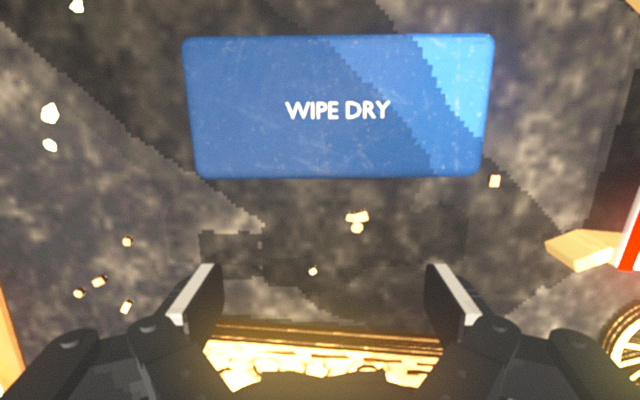

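```bash
python3 -m pendant '[{"travel":[0.1,0.04,0.06],"rot":[0,0,0],"fingers":0.4},{"travel":[0.2,0.04,0.06],"rot":[0,0,0],"fingers":0.4},{"travel":[0.2,0.04,0.06],"rot":[0,0,0],"fingers":0.4},{"travel":[0.26,0.04,0.06],"rot":[0,0,0],"fingers":0.4},{"travel":[0.32,0.05,0.06],"rot":[0,0,0.02],"fingers":0.4},{"travel":[0.4,0.06,0.06],"rot":[0,0,0.05],"fingers":0.4},{"travel":[0.48,0.08,0.06],"rot":[0,0,0.08],"fingers":0.4},{"travel":[0.56,0.1,0.06],"rot":[0,0,0.11],"fingers":0.4},{"travel":[0.64,0.12,0.06],"rot":[0,0,0.14],"fingers":0.4},{"travel":[0.72,0.14,0.06],"rot":[0,0,0.14],"fingers":0.4}]'
python3 - <<'E'
from h import *
c=cam("top");im,d=env.read_camera("top");cv2.imwrite('pics/top2.png',cv2.resize(im[100:340,180:480],None,fx=2.5,fy=2.5,interpolation=cv2.INTER_CUBIC))
c=cam("wrist");im,d=env.read_camera("wrist");cv2.imwrite('pics/w2.png',im)
m=env.outline_of("wrist","eraser")[0]["mask"]; r=rect(c,m,.026); print(r[:3])
go(.536,-.203,.024,82.3)
E
```

```text
clock: 4.2
tcp_pos: [0.529, -0.2691, 0.0279]
orientation: [0.001, 0.753, 0.658, -0.0]
wrist_force: [0.7, -2.0, 0.7]
finger_gap: 0.0597
grip_force: 0.8
(array([ 0.5328869 , -0.22800851]), [50.8154182434082, 108.97949981689453], np.float32(172.4263))
go [ 0.549 -0.013  0.028] rot [0.    0.    0.001]
```

View pics/w2.png

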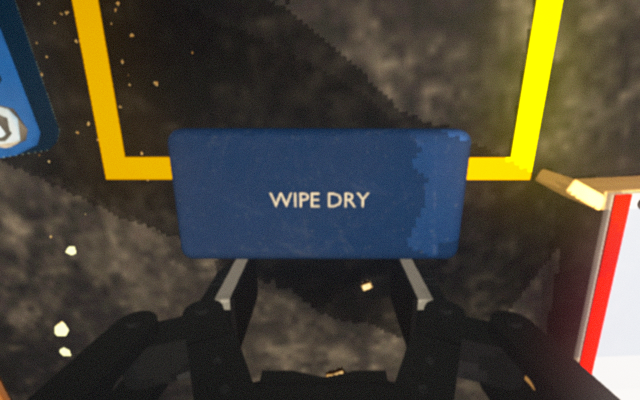

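The wrist view shows the eraser flush against both fingers (320,195), square and centred on the outline's near tape line. It needs about 63 mm more straight ahead.

```bash
python3 -m pendant '[{"travel":[0.1,0,0],"rot":[0,0,0],"fingers":0.4},{"travel":[0.2,0,0],"rot":[0,0,0],"fingers":0.4},{"travel":[0.3,0,0],"rot":[0,0,0],"fingers":0.4},{"travel":[0.38,0,0],"rot":[0,0,0],"fingers":0.4},{"travel":[0.45,0,0],"rot":[0,0,0],"fingers":0.4},{"travel":[0.5,0,0],"rot":[0,0,0],"fingers":0.4},{"travel":[0.52,0,0],"rot":[0,0,0],"fingers":0.4},{"travel":[0.52,0,0],"rot":[0,0,0],"fingers":0.4},{"travel":[0.44,0,0],"rot":[0,0,0],"fingers":0.4},{"travel":[0.3,0,0],"rot":[0,0,0],"fingers":0.4}]'
python3 - <<'E'
from h import *
for n in("wrist","top"):
    c=cam(n);im,d=env.read_camera(n);
    m=env.outline_of(n,"eraser")[0]["mask"]; r=rect(c,m,.026); print(n,r[:3])
go(.5,-.34,.15,84)
E
```

```text
clock: 5.35
tcp_pos: [0.5331, -0.2337, 0.0268]
orientation: [-0.0, 0.753, 0.658, -0.0]
wrist_force: [0.2, -0.1, -0.2]
finger_gap: 0.0598
grip_force: 0.0
wrist (array([ 0.54061249, -0.16853088]), [50.74082565307617, 109.00247192382812], np.float32(172.1685))Traceback (most recent call last):
  File "<stdin>", line 4, in <module>
IndexError: list index out of range
```

```bash
python3 -m pendant '[{"travel":[-0.2,0,0],"rot":[0,0,-0.05],"fingers":0.4},{"travel":[-0.4,0,-0.3],"rot":[0,0,-0.05],"fingers":0.6},{"travel":[-0.7,0,-0.6],"rot":[0,0,-0.05],"fingers":0.6},{"travel":[-1,0,-0.8],"rot":[0,0,-0.05],"fingers":0.6},{"travel":[-1,0,-0.8],"rot":[0,0,-0.05],"fingers":0.6},{"travel":[-1,0,-0.8],"rot":[0,0,-0.05],"fingers":0.6}]'
python3 - <<'E'
from h import *
go(.510,-.528,.12,85.4)
E
```

```text
clock: 6.15
tcp_pos: [0.5171, -0.3534, 0.1235]
orientation: [0.0, 0.736, 0.676, 0.0]
wrist_force: [-0.7, 0.6, -1.4]
finger_gap: 0.0684
grip_force: 0.0
go [-1.454  0.065  0.03 ] rot [ 0.001  0.    -0.004]
```

```bash
python3 -m pendant '[{"travel":[-0.4,0.03,0],"rot":[0,0,0],"fingers":0.6},{"travel":[-0.8,0.06,0],"rot":[0,0,0],"fingers":0.6},{"travel":[-1,0.06,0],"rot":[0,0,0],"fingers":0.6},{"travel":[-1,0.06,0],"rot":[0,0,0],"fingers":0.6}]'; python3 -m pendant '[{"travel":[-0.3,0,0],"rot":[0,0,0],"fingers":0.6},{"travel":[-0.45,0,0],"rot":[0,0,0],"fingers":0.6},{"travel":[-0.45,0,0.2],"rot":[0,0,0],"fingers":0.6},{"travel":[-0.45,0,0.4],"rot":[0,0,0],"fingers":0.6},{"travel":[-0.45,0,0.4],"rot":[0,0,0],"fingers":0.6}]'
python3 - <<'E'
from h import *
c=cam("top");im,d=env.read_camera("top");cv2.imwrite('pics/top3.png',cv2.resize(im[100:340,180:480],None,fx=2.5,fy=2.5,interpolation=cv2.INTER_CUBIC))
for t,z in (("stack",.018),("eraser",.026)):
  for o in env.outline_of("top",t)[:1]: print(t,o["conf"],rect(c,o["mask"],z)[:3])
c=cam("wrist");im,d=env.read_camera("wrist");cv2.imwrite('pics/w3.png',im)
for o in env.outline_of("wrist","stack")[:1]: r=rect(c,o["mask"],.018); print(r[:3],r[3].round(4).tolist())
go(.510,-.528,.03,85.4)
E
```

```text
clock: 6.55
tcp_pos: [0.5135, -0.4741, 0.1206]
orientation: [-0.001, 0.737, 0.676, -0.0]
wrist_force: [-0.2, 0.3, -0.2]
finger_gap: 0.0684
grip_force: 0.0
clock: 7.05
tcp_pos: [0.5083, -0.5216, 0.0694]
orientation: [-0.005, 0.735, 0.678, 0.001]
wrist_force: [-1.0, 0.9, -1.0]
finger_gap: 0.0681
grip_force: 0.0
stack 0.63 (array([ 0.53546478, -0.44032724]), [85.28730773925781, 124.62522888183594], np.float32(175.79413))
eraser 0.89 (array([ 0.53967871, -0.16963658]), [55.536521911621094, 113.92433166503906], np.float32(173.38828))
(array([ 0.51711652, -0.44460803]), [74.74492645263672, 154.91676330566406], np.float32(175.38419)) [[0.43689998984336853, -0.475600004196167], [0.5913000106811523, -0.48809999227523804], [0.5972999930381775, -0.41359999775886536], [0.44290000200271606, -0.4011000096797943]]
go [-0.014 -0.007  0.39 ] rot [ 0.001  0.001 -0.002]
```

View pics/w3.png

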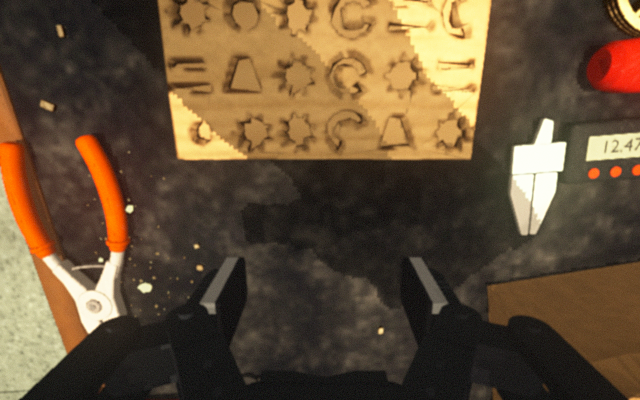

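View pics/top3.png

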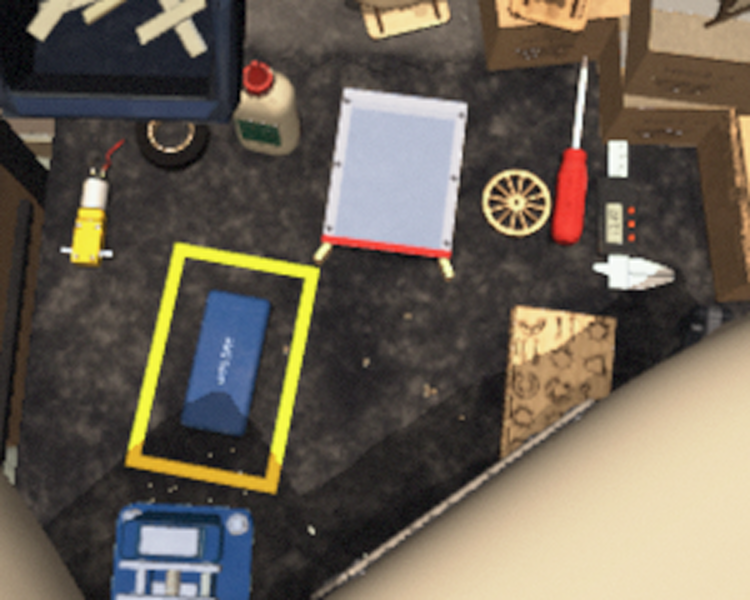

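The wrist view shows the stack ahead (near edge at row 158) and both fingers clear of it. A brown box is at lower right (560,330). The top crop shows the eraser square in its outline. Before descending I check the box's position.

Run:
```python
from h import *
im,d=env.read_camera("wrist");P=cloud(cam("wrist"),d)
for u,v in((500,295),(560,290),(620,280),(500,340),(600,380),(430,380),(420,285),(225,285)): print(u,v,P[v,u].round(3))
im,d=env.read_camera("top");P=cloud(cam("top"),d)
for u,v in((470,190),(475,215)): print("top",P[v,u].round(3))
```

```text
500 295 [ 0.615 -0.576  0.016]
560 290 [ 0.648 -0.572  0.021]
620 280 [ 0.683 -0.569  0.02 ]
500 340 [ 0.563 -0.524  0.115]
600 380 [ 0.577 -0.52   0.135]
430 380 [ 0.535 -0.512  0.139]
420 285 [ 0.546 -0.518  0.091]
225 285 [ 0.477 -0.513  0.091]
top [ 0.667 -0.57   0.05 ]
top [ 0.613 -0.575  0.062]
```

```bash
python3 -m pendant '[{"travel":[-0.03,0,0.2],"rot":[0,0,0],"fingers":0.6},{"travel":[-0.03,0,0.34],"rot":[0,0,0],"fingers":0.6},{"travel":[-0.03,0,0.4],"rot":[0,0,0],"fingers":0.6},{"travel":[-0.03,0,0.4],"rot":[0,0,0],"fingers":0.6}]'; python3 -m pendant '[{"travel":[0,0,0.04],"rot":[0,0,0],"fingers":0.6},{"travel":[0,0,0.04],"rot":[0,0,0],"fingers":0.6}]'
```

```text
clock: 7.8
tcp_pos: [0.5093, -0.5295, 0.0263]
orientation: [-0.001, 0.736, 0.677, 0.0]
wrist_force: [-0.0, 0.7, 0.7]
finger_gap: 0.0682
grip_force: 0.0
clock: 8.0
tcp_pos: [0.51, -0.5304, 0.0229]
orientation: [0.001, 0.736, 0.677, -0.0]
wrist_force: [0.4, -0.3, 0.3]
finger_gap: 0.0681
grip_force: 0.0
```

```bash
python3 -m pendant '[{"travel":[0.1,0,0.03],"rot":[0,0,0],"fingers":0.6},{"travel":[0.2,0,0.03],"rot":[0,0,0],"fingers":0.6},{"travel":[0.27,0,0.03],"rot":[0,0,0],"fingers":0.6},{"travel":[0.33,0,0.03],"rot":[0,0,0],"fingers":0.6},{"travel":[0.4,0,0.03],"rot":[0,0,0],"fingers":0.6},{"travel":[0.5,0,0.03],"rot":[0,0,0],"fingers":0.6},{"travel":[0.6,0,0.03],"rot":[0,0,0],"fingers":0.6},{"travel":[0.7,0,0.03],"rot":[0,0,0],"fingers":0.6},{"travel":[0.8,0,0.03],"rot":[0,0,0],"fingers":0.6},{"travel":[0.9,0,0.03],"rot":[0,0,0],"fingers":0.6}]'
cat >> h.py <<'E'
M=np.array([.638,-.2957]); HA=-4.6
def hf(p,ang=None):
    a=np.radians(HA); d=np.array(p[:2])-M; return np.round([d@[np.cos(a),np.sin(a)],d@[-np.sin(a),np.cos(a)]],4)
def look(n,t,z):
    c=cam(n);im,d=env.read_camera(n)
    for o in env.outline_of(n,t)[:1]:
        r=rect(c,o["mask"],z); print(n,t,round(o["conf"],2),"world",r[0].round(4),np.round(r[1],1),"ang",round(float(r[2]),1),"h",hf(r[0]),[hf(b).tolist() for b in r[3]])
    return im
E
python3 - <<'E'
from h import *
im=look("wrist","stack",.018);cv2.imwrite('pics/w4.png',im); look("top","stack",.018)
s=env.get_state();print("tcp h",hf(s["tcp_pos"]),s["wrist_force"])
E
```

```text
clock: 9.0
tcp_pos: [0.519, -0.422, 0.0193]
orientation: [0.001, 0.736, 0.677, -0.0]
wrist_force: [-0.8, -5.2, 3.1]
finger_gap: 0.0681
grip_force: 2.1
wrist stack 0.89 world [ 0.5238 -0.3684] [ 83.  155.3] ang 174.9 h [-0.108  -0.0816] [[-0.186, -0.1224], [-0.0308, -0.1237], [-0.0301, -0.0407], [-0.1853, -0.0394]]
top stack 0.93 world [ 0.5936 -0.3527] [39.  77.4] ang 119.3 h [-0.0397 -0.0604] [[-0.0774, -0.0391], [-0.0343, -0.1034], [-0.0019, -0.0816], [-0.0451, -0.0174]]
tcp h [-0.1092 -0.1343] [-0.46599136 -0.77554834 -0.29726919]
```

View pics/w4.png

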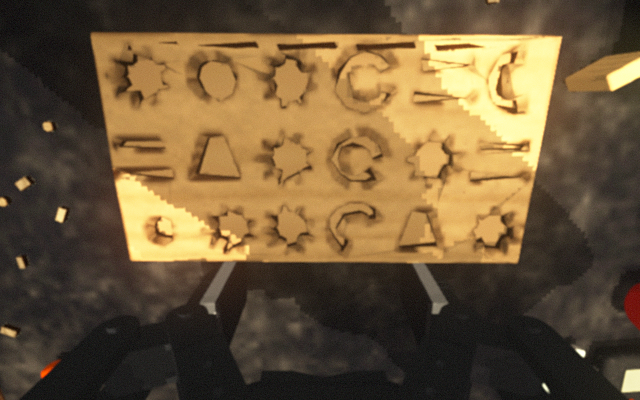

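The wrist view shows the stack flush on both fingers (far edge row 40, near edge row 262), square with the lane. The right cheek is at (600,70), about 16 mm ahead of its front end. It has about 81 mm left to go.

```bash
python3 -m pendant '[{"travel":[0.1,0,0],"rot":[0,0,0],"fingers":0.6},{"travel":[0.2,0,0],"rot":[0,0,0],"fingers":0.6},{"travel":[0.3,0,0],"rot":[0,0,0],"fingers":0.6},{"travel":[0.4,0,0],"rot":[0,0,0],"fingers":0.6},{"travel":[0.5,0,0],"rot":[0,0,0],"fingers":0.6},{"travel":[0.58,0,0],"rot":[0,0,0],"fingers":0.6},{"travel":[0.64,0,0],"rot":[0,0,0],"fingers":0.6},{"travel":[0.67,0,0],"rot":[0,0,0],"fingers":0.6},{"travel":[0.68,0,0],"rot":[0,0,0],"fingers":0.6},{"travel":[0.68,0,0],"rot":[0,0,0],"fingers":0.6}]'
python3 - <<'E'
from h import *
im=look("wrist","stack",.018);cv2.imwrite('pics/w5.png',im)
s=env.get_state();print("tcp h",hf(s["tcp_pos"]),s["wrist_force"])
c=cam("wrist"); o=env.outline_of("wrist","holder")
if o: r=rect(c,o[0]["mask"],.027);print([hf(b).tolist() for b in r[3]])
E
```

```text
clock: 10.2
tcp_pos: [0.5255, -0.3409, 0.0188]
orientation: [0.0, 0.736, 0.677, 0.0]
wrist_force: [-0.0, 0.1, -0.0]
finger_gap: 0.0687
grip_force: 0.0
wrist stack 0.86 world [ 0.531 -0.287] [ 83.1 155.1] ang 174.9 h [-0.1074  0.    ] [[-0.1852, -0.0409], [-0.0301, -0.0421], [-0.0295, 0.041], [-0.1846, 0.0422]]
tcp h [-0.1085 -0.0544] [ 0.76592549 -0.05161422  0.53888793]
[[-0.0413, -0.0052], [-0.026, -0.0617], [0.0117, -0.0515], [-0.0037, 0.005]]
```

View pics/w5.png

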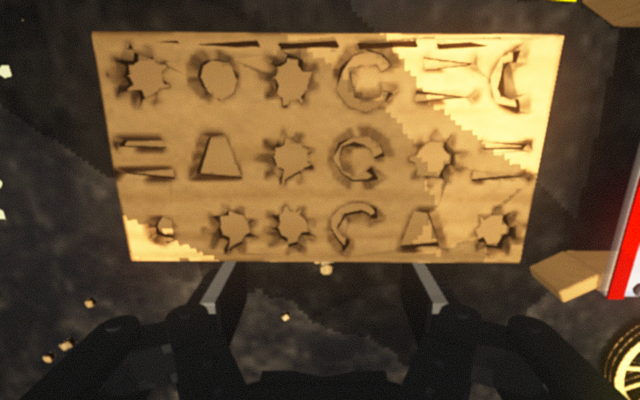

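The wrist view shows the stack centred in the lane: right cheek at (570,275) level with its near edge, left cheek at (610,10) with its far edge. Now back off, rise and turn to go behind it.

```bash
python3 -m pendant '[{"travel":[-0.15,0,0],"rot":[0,0,0.1],"fingers":0.6},{"travel":[-0.3,0,-0.1],"rot":[0,0,0.1],"fingers":0.6},{"travel":[-0.3,0,-0.5],"rot":[0,0,0.1],"fingers":0.6},{"travel":[-0.3,0,-0.9],"rot":[0,0,0.2],"fingers":0.1},{"travel":[-0.3,-0.4,-1],"rot":[0,0,0.4],"fingers":0.1},{"travel":[-0.1,-0.8,-1],"rot":[0,0,0.55],"fingers":0.1},{"travel":[0,-1,-1],"rot":[0,0,0.7],"fingers":0.1},{"travel":[0,-1,-1],"rot":[0,0,0.8],"fingers":0.1},{"travel":[0,-1,-1],"rot":[0,0,0.9],"fingers":0.1},{"travel":[0,-1,-1],"rot":[0,0,1],"fingers":0.1}]'
python3 - <<'E'
from h import *
go(.409,-.283,.139,-4.6)
E
```

```text
clock: 11.35
tcp_pos: [0.4055, -0.3313, 0.1391]
orientation: [0.0, 0.976, 0.216, 0.0]
wrist_force: [0.5, 0.0, -0.1]
finger_gap: 0.0472
grip_force: 0.0
go [ 0.196 -0.353  0.001] rot [ 0.    -0.001  0.492]
```

```bash
python3 -m pendant '[{"travel":[0.2,-0.35,0],"rot":[0,0,0.15],"fingers":0.1},{"travel":[0.2,-0.35,0],"rot":[0,0,0.3],"fingers":0.1},{"travel":[0.2,-0.35,0],"rot":[0,0,0.4],"fingers":0.1},{"travel":[0.2,-0.35,0],"rot":[0,0,0.49],"fingers":0.1},{"travel":[0.2,-0.35,0.3],"rot":[0,0,0.49],"fingers":0.1},{"travel":[0.2,-0.35,0.6],"rot":[0,0,0.49],"fingers":0.1},{"travel":[0.2,-0.35,0.75],"rot":[0,0,0.49],"fingers":0.1},{"travel":[0.2,-0.35,0.75],"rot":[0,0,0.49],"fingers":0.1}]'
python3 - <<'E'
from h import *
im=look("wrist","stack",.018);cv2.imwrite('pics/w6.png',im); look("top","stack",.018)
s=env.get_state();print("tcp h",hf(s["tcp_pos"]),s["wrist_force"])
go(.409,-.283,.021,-4.6)
E
```

```text
clock: 12.15
tcp_pos: [0.4078, -0.2814, 0.0462]
orientation: [-0.002, 0.999, -0.036, -0.002]
wrist_force: [-0.4, -0.4, -0.9]
finger_gap: 0.0472
grip_force: 0.0
wrist stack 0.63 world [ 0.4862 -0.2833] [66.5 83.3] ang 84.8 h [-0.1523  0.0002] [[-0.1859, -0.0411], [-0.1195, -0.0418], [-0.1186, 0.0415], [-0.1851, 0.0422]]
top stack 0.97 world [ 0.5527 -0.2893] [ 84.3 113.2] ang 174.8 h [-0.0856 -0.0004] [[-0.1426, -0.042], [-0.0294, -0.0432], [-0.0285, 0.0411], [-0.1417, 0.0423]]
tcp h [-0.2277 -0.0065] [ 0.22728828 -0.07894225  0.28822945]
go [-0.014 -0.007  0.243] rot [ 0.002 -0.002  0.007]
```

View pics/w6.png

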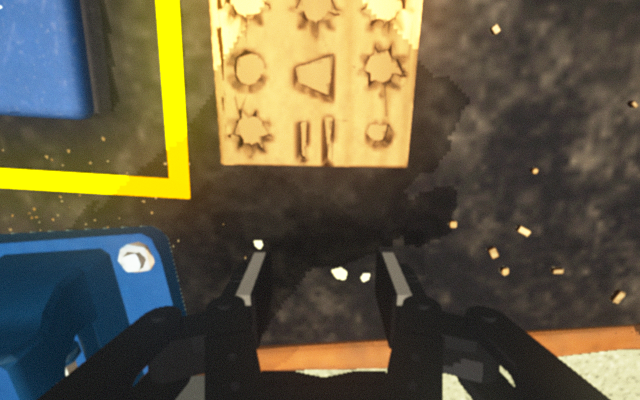

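The wrist view shows the stack's rear end ahead (row 165, columns 220–410), with the fingers behind it and the vice to the left (column ≤185). I descend slightly to the right, then push.

```bash
python3 -m pendant '[{"travel":[0,0.02,0.1],"rot":[0,0,0.01],"fingers":0.1},{"travel":[0,0.02,0.18],"rot":[0,0,0.01],"fingers":0.1},{"travel":[0,0.02,0.22],"rot":[0,0,0.01],"fingers":0.1},{"travel":[0,0.02,0.22],"rot":[0,0,0.01],"fingers":0.1}]'
python3 - <<'E'
from h import *
s=env.get_state();print("tcp h",hf(s["tcp_pos"]),s["wrist_force"]); 
p=s["tcp_pos"];u=np.array([np.cos(np.radians(HA)),np.sin(np.radians(HA))])
go(p[0]+.12*u[0],p[1]+.12*u[1],p[2],HA)
E
```

```text
clock: 12.75
tcp_pos: [0.4087, -0.2846, 0.0212]
orientation: [-0.001, 0.999, -0.041, -0.001]
wrist_force: [0.2, 1.0, -0.2]
finger_gap: 0.0469
grip_force: 0.0
tcp h [-0.2295 -0.0074] [ 0.18500354  0.95678021 -0.21797597]
go [ 1.    -0.003 -0.002] rot [-0.001  0.002 -0.003]
```

```bash
python3 -m pendant '[{"travel":[0.1,0,0],"rot":[0,0,0],"fingers":0.1},{"travel":[0.18,0,0],"rot":[0,0,0],"fingers":0.1},{"travel":[0.23,0,0],"rot":[0,0,0],"fingers":0.1},{"travel":[0.28,0,0],"rot":[0,0,0],"fingers":0.1},{"travel":[0.34,0,0],"rot":[0,0,0],"fingers":0.1},{"travel":[0.4,0,0],"rot":[0,0,0],"fingers":0.1},{"travel":[0.46,0,0],"rot":[0,0,0],"fingers":0.1},{"travel":[0.52,0,0],"rot":[0,0,0],"fingers":0.1},{"travel":[0.58,0,0],"rot":[0,0,0],"fingers":0.1},{"travel":[0.62,0,0],"rot":[0,0,0],"fingers":0.1}]'
python3 - <<'E'
from h import *
im=look("wrist","stack",.018);cv2.imwrite('pics/w7.png',im); look("top","stack",.018)
s=env.get_state();print("tcp h",hf(s["tcp_pos"]),s["wrist_force"])
E
```

```text
clock: 13.75
tcp_pos: [0.4833, -0.2911, 0.0222]
orientation: [-0.0, 0.999, -0.041, -0.001]
wrist_force: [-4.3, 0.5, 3.8]
finger_gap: 0.0471
grip_force: 2.5
wrist stack 0.56 world [ 0.5425 -0.2875] [83.  93.9] ang 175.1 h [-0.0959  0.0005] [[-0.1431, -0.0407], [-0.0492, -0.0413], [-0.0487, 0.0418], [-0.1426, 0.0423]]
top stack 0.4 world [ 0.6297 -0.326 ] [15.5 21.6] ang 83.0 h [-0.0058 -0.0309] [[-0.014, -0.0413], [0.0015, -0.042], [0.0024, -0.0204], [-0.0131, -0.0197]]
tcp h [-0.1537 -0.0082] [-0.17900272  0.64841665  0.00828298]
```

View pics/w7.png

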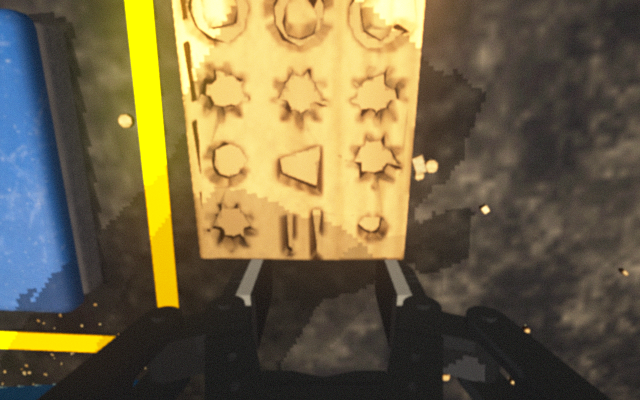

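Both fingers are flush on the rear end (row 260). The stack is straight, centred, and its front is already in the mouth. I continue the push.

```bash
python3 -m pendant '[{"travel":[0.07,0,0],"rot":[0,0,0],"fingers":0.1},{"travel":[0.14,0,0],"rot":[0,0,0],"fingers":0.1},{"travel":[0.21,0,0],"rot":[0,0,0],"fingers":0.1},{"travel":[0.28,0,0],"rot":[0,0,0],"fingers":0.1},{"travel":[0.35,0,0],"rot":[0,0,0],"fingers":0.1},{"travel":[0.42,0,0],"rot":[0,0,0],"fingers":0.1},{"travel":[0.49,0,0],"rot":[0,0,0],"fingers":0.1},{"travel":[0.55,0,0],"rot":[0,0,0],"fingers":0.1},{"travel":[0.6,0,0],"rot":[0,0,0],"fingers":0.1},{"travel":[0.65,0,0],"rot":[0,0,0],"fingers":0.1}]'
python3 - <<'E'
from h import *
look("wrist","stack",.018)
s=env.get_state();print("tcp h",hf(s["tcp_pos"]),s["wrist_force"])
E
```

```text
clock: 14.95
tcp_pos: [0.5617, -0.2979, 0.0222]
orientation: [0.0, 0.999, -0.041, -0.0]
wrist_force: [-1.9, -0.5, -0.9]
finger_gap: 0.0469
grip_force: 0.9
wrist stack 0.96 world [ 0.6065 -0.2929] [65.  83.3] ang 85.1 h [-0.0316  0.0003] [[-0.0643, -0.0412], [0.0007, -0.0416], [0.0012, 0.0417], [-0.0638, 0.0421]]
tcp h [-0.075  -0.0085] [-0.24457726 -0.15316909  0.36952731]
```

```bash
python3 -m pendant '[{"travel":[0.06,0,0],"rot":[0,0,0],"fingers":0.1},{"travel":[0.12,0,0],"rot":[0,0,0],"fingers":0.1},{"travel":[0.17,0,0],"rot":[0,0,0],"fingers":0.1},{"travel":[0.21,0,0],"rot":[0,0,0],"fingers":0.1},{"travel":[0.24,0,0],"rot":[0,0,0],"fingers":0.1},{"travel":[0.26,0,0],"rot":[0,0,0],"fingers":0.1},{"travel":[0.27,0,0],"rot":[0,0,0],"fingers":0.1}]'; python3 -m pendant '[{"travel":[0.01,0,0],"rot":[0,0,0],"fingers":0.1},{"travel":[0.02,0,0],"rot":[0,0,0],"fingers":0.1}]';python3 -m pendant '[{"travel":[0.01,0,0],"rot":[0,0,0],"fingers":0.1},{"travel":[0.02,0,0],"rot":[0,0,0],"fingers":0.1}]'
python3 - <<'E'
from h import *
look("wrist","stack",.018)
s=env.get_state();print("tcp h",hf(s["tcp_pos"]),s["wrist_force"])
E
```

```text
clock: 15.75
tcp_pos: [0.5936, -0.3006, 0.0224]
orientation: [0.0, 0.999, -0.041, -0.0]
wrist_force: [-4.8, 0.9, 2.7]
finger_gap: 0.0471
grip_force: 2.4
clock: 15.95
tcp_pos: [0.5959, -0.3008, 0.0224]
orientation: [0.0, 0.999, -0.042, -0.0]
wrist_force: [-4.2, 0.1, 3.7]
finger_gap: 0.0468
grip_force: 2.3
clock: 16.15
tcp_pos: [0.5984, -0.3011, 0.0224]
orientation: [0.0, 0.999, -0.041, -0.0]
wrist_force: [-4.4, -0.4, 3.0]
finger_gap: 0.047
grip_force: 2.4
wrist stack 0.96 world [ 0.6237 -0.2942] [26.  83.3] ang 85.3 h [-0.0144  0.0004] [[-0.0275, -0.0413], [-0.0015, -0.0413], [-0.0013, 0.042], [-0.0273, 0.0421]]
tcp h [-0.0388 -0.0085] [-2.91402594  0.07834919  3.554125  ]
```

No stop is felt yet, so I keep creeping until the force rises.

```bash
for i in 1; do python3 -m pendant '[{"travel":[0.01,0,0],"rot":[0,0,0],"fingers":0.1},{"travel":[0.015,0,0],"rot":[0,0,0],"fingers":0.1}]'; done; python3 -m pendant '[{"travel":[0.01,0,0],"rot":[0,0,0],"fingers":0.1},{"travel":[0.015,0,0],"rot":[0,0,0],"fingers":0.1}]'; python3 -c "
from h import *
s=env.get_state();print('tcp h',hf(s['tcp_pos']),s['wrist_force'])"
```

```text
clock: 16.45
tcp_pos: [0.5994, -0.3011, 0.0223]
orientation: [0.0, 0.999, -0.042, -0.001]
wrist_force: [-7.7, 0.3, 6.2]
finger_gap: 0.0468
grip_force: 4.1
clock: 16.65
tcp_pos: [0.5995, -0.3011, 0.0223]
orientation: [-0.0, 0.999, -0.042, -0.003]
wrist_force: [-12.6, 0.1, 8.8]
finger_gap: 0.0468
grip_force: 6.6
tcp h [-0.038  -0.0085] [-12.55201839   0.06706416   8.82724494]
```

It has stopped against the back stop: the force rose to 12.6 N with no further motion. Now retreat and verify.

```bash
python3 -m pendant '[{"travel":[0.012,0,0],"rot":[0,0,0],"fingers":0.1},{"travel":[0.012,0,0],"rot":[0,0,0],"fingers":0.1},{"travel":[-0.2,0,0],"rot":[0,0,0],"fingers":0.1},{"travel":[-0.4,0,-0.1],"rot":[0,0,0],"fingers":0.1},{"travel":[-0.5,0,-0.5],"rot":[0,0,0],"fingers":0.1},{"travel":[-0.6,0,-0.9],"rot":[0,0,0],"fingers":0.1},{"travel":[-0.8,0,-1],"rot":[0,0,0],"fingers":0.1},{"travel":[-1,0,-1],"rot":[0,0,0],"fingers":0.1},{"travel":[-1,0,-1],"rot":[0,0,0],"fingers":0.1},{"travel":[-1,0,-1],"rot":[0,0,0],"fingers":0.1}]'
python3 - <<'E'
from h import *
im=look("wrist","stack",.018);cv2.imwrite('pics/w8.png',im); look("top","stack",.018)
for t,z in(("eraser",.026),("wheel_spare",.009),("tape_black",.019),("gear_motor",.02)): look("top",t,z)
E
```

```text
clock: 17.65
tcp_pos: [0.4833, -0.2918, 0.1427]
orientation: [0.0, 0.999, -0.042, 0.001]
wrist_force: [0.3, 0.1, 0.4]
finger_gap: 0.0468
grip_force: 0.0
wrist stack 0.83 world [ 0.613  -0.2935] [ 9.1 83.3] ang 85.3 h [-0.0251  0.0002] [[-0.0297, -0.0414], [-0.0206, -0.0415], [-0.0205, 0.0418], [-0.0296, 0.0419]]
top eraser 0.24 world [ 0.5969 -0.1236] [ 44.5 104.6] ang 144.2 h [-0.0548  0.1683] [[-0.111, 0.1764], [-0.0216, 0.1222], [0.0014, 0.1602], [-0.088, 0.2144]]
top wheel_spare 0.61 world [ 0.6897 -0.4045] [56.1 56.9] ang 155.2 h [ 0.0602 -0.1043] [[0.0239, -0.1208], [0.0772, -0.1405], [0.0966, -0.0879], [0.0432, -0.0682]]
top tape_black 0.69 world [ 0.7234 -0.1082] [47.2 62.7] ang 92.7 h [0.0701 0.1937] [[0.0427, 0.2218], [0.0506, 0.1596], [0.0975, 0.1656], [0.0895, 0.2278]]
top gear_motor 0.6 world [ 0.655  -0.0451] [29.3 78.3] ang 3.3 h [-0.0032  0.2511] [[-0.044, 0.2603], [-0.04, 0.2312], [0.0376, 0.242], [0.0336, 0.271]]
```

View pics/w8.png

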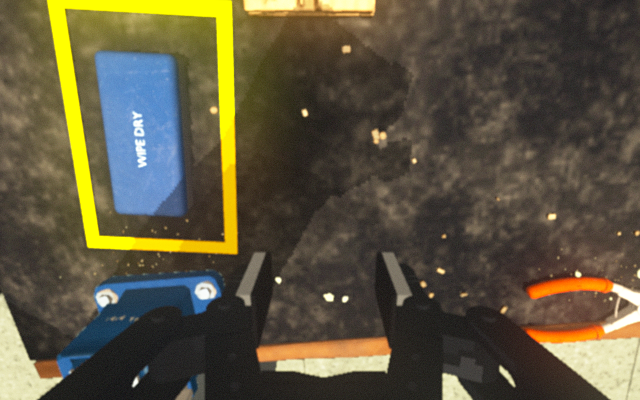

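The wrist view shows the eraser well inside the yellow outline (142,135), and the stack standing out of the mouth by about 28 mm (310,8). The other things haven't moved.

```bash
python3 -c "
from workcell import env
print(env.hand_in())"
```

```text
the job is handed in; nothing more can be done
None
```

The job is handed in at about 18 s: the eraser lies lengthwise inside its outline, the stack was pushed in until the back stop held it (about 28 mm standing out), and the wheel, tape and gear motor measured unmoved; the glue bottle was not re-measured at the end.

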